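# Restock the chocolate slab stand

## Task

Restock the slab display: take the dark slab and the nut slab out of the grey stock tray and stand each, centred, in the white insert's slot behind its own card (dark brown card for dark, amber card for nut). Work each down gently until it is fully home at the depth its thickness allows: the thin dark slab on the slot's floor, the thick nut slab on the ledges halfway down. Chocolate chips, so neither force it nor let it fall, and leave the ruby slabs and everything else on the counter where they are.

Things in the scene. Friction and masses are not known exactly. Their poses are not given: they have to be found in the camera images.
- stand: Display stand, fixed: walnut tray 122 x 222 x 30 mm holding a white plastic insert (80 mm in x, 184 mm in y) with four parallel slots. Origin on the counter under the middle of the insert's place; y along the row, x across it to the side with the cards, z up. The slots run along x, open at both ends, nominal centres at y = -69, -23, +23, +69 mm. The first holds the shown ruby slab, the rest are empty.
- insert_top (a point): Middle of the insert's top face at its nominal place, 56 mm above the counter; axes as the stand's. The insert lies in the tray with play: all four slots together may be up to 10 mm to either side of nominal along y (still square to the stand). No listed pose shows this: find it by feel or by eye. The insert does not shift under handling.
- slot_ledge (a point): Point at the height of the slots' ledges, 36 mm above the counter, at the stand's middle. Each slot's mouth flares from 21.6 mm wide at the top to 16.6 mm, 5 mm lower; then it is 16.6 mm wide down to a square ledge, 3 mm wide, on each side. A 15 mm slab stops on the ledges.
- slot_floor (a point): Point at the height of the slots' floor, 16 mm above the counter, at the stand's middle. Between the ledges each slot goes on 10.6 mm wide and 20 mm deep to this floor. A 9 mm slab goes down to it only when it is over this narrow part; otherwise it stops on a ledge on the way, 20 mm too high.
- card_dark: Small dark brown price card (36 mm wide, leaning back) in a steel foot on the stand's rail, fixed. Origin: underside of its foot, 60 mm in +x of the middle of the slot of the dark slab, centred on that slot's nominal place; axes as the stand's. The cards change places among the three empty slots.
- card_nut: The same in amber yellow, for the slot of the nut slab.
- card_green: The same in pale green, for a sold-out sort: its slot stays empty.
- stock_tray: Grey plastic stock tray, fixed, 110 x 170 mm with a 22 mm rim. Origin under its centre. Three upright pockets in a row along its y at -50, 0, +50 mm, each 19 mm wide between 34 mm high ribs (tops at z = 40 mm), floor at z = 6 mm. The slabs stand in them in any order.
- slab_dark: Dark brown, nearly black chocolate slab moulded in segments, standing on a short edge: 70 mm (x) by 9 mm thick (y) by 100 mm tall (z), about 80 g. Origin: centre of its underside. It is gripped across the thickness above the pocket. Either way round in the slot is right.
- slab_nut: Lighter brown chocolate slab with pale nuts in it, standing: 70 mm (x) by 15 mm thick (y) by 100 mm tall (z), about 130 g. Origin: centre of its underside. Either way round in the slot is right.
- slab_ruby: Spare pink ruby slab, 70 x 9 x 100 mm, in the third pocket: stays there. Origin: centre of its underside.
- truffle_bowl: White bowl of truffles, 150 mm across, 65 mm high; bystander. Origin: centre of its underside.
- tasting_dish: Small white dish of lumps, 80 mm across, 34 mm high; bystander. Origin: centre of its underside.
- spatula: Spatula lying on the counter, 240 mm long; bystander. Origin at its middle underside.
- nib_jar: Amber glass jar, 70 mm across, 100 mm high; bystander. Origin: centre of its underside.
- gift_box: Brown gift box with gold band, 120 x 120 x 48 mm; bystander. Origin: centre of its underside.
- espresso_cup: White espresso cup, 62 mm across, 58 mm high; bystander. Origin: centre of its underside.
- ruby_shown (a joint): How far (m) the pink ruby slab shown in the stand's y = -69 mm slot is lifted: 0 as it stands. It is 70 x 9 x 100 mm, its top 116 mm above the counter, and moves with the insert's play. Leave it.

How it is judged:
By the outcome, as a careful person would: the job done as asked, in the order asked, and still so for the second after the job is handed in, with the robot touching nothing.
It also fails if it takes over 67 s, if anything falls off the work surface, if the arm or the gripper's body presses on something with over 40 N, if the wrist force passes 120 N, or if a joint passes its speed limit or range.

## Robot

A 6-joint arm with a two-finger parallel gripper is mounted at the origin on the work surface. World frame = base frame: x ahead of the robot, y to its left, z up, the work surface at z = 0. Lengths are in m, angles in degrees, forces in N, time in s.
With the tool pointing down it reaches from about 0.3 to 0.75 m from the base axis. Payload 8.5 kg.
Tool frame: the origin (TCP) lies on the mounting face of the last link; the fingertips stand 173 mm ahead of it and the grasp point (between the pads) lies 155 mm ahead of it (env.tips_ahead is the distance from the TCP to the fingertips, in m); z points along the fingers, x is the direction in which the jaws open and shut, and the axes are right-handed (so a half turn about z gives the same grasp; the last joint's range is limited). The gripper opens to 85 mm and grips with 20 to 120 N. Pads are 22 mm wide; open, the fingers measure 114 mm over their backs; the gripper's body (76 mm by 85 mm) begins 54 mm behind the grasp point. The pads swing forward as they close: fully open they stand 13 mm farther back than shut.
Start: joints at [-76.679, 21.807, 74.336, -0, 83.858, -12.336], TCP at [0.238, -0.496, 0.405] pointing down, gripper open.
Joint ranges: [-178.18, 178.18], [-50.72, 133.34], [12.68, 142.11], [-81.47, 261.47], [9.98, 163.14], [-165.26, 165.26]. Speed limits (degrees/s): [136.94, 136.94, 180, 180, 180, 180].

## Interface

Orientations are given as a 3x3 rotation matrix whose columns are the frame's x, y, z axes.
In Python, from rig import env gives the robot as it stands. The module is installed in compiled form; this text tells all that it offers.
- The arm moves only by the tool step_arm, never from a script. Its argument "increments" is a list of rows, each an object of numbers: "x", "y", "z": the shift along the tool's x, y, z in cm; "wx", "wy", "wz": the turn, a rotation vector about the tool's x, y, z in rad; "gripper": the finger opening in cm, from 0 to 8.54. A call has 1 to 20 rows; each row shifts and turns the commanded pose from where the row before left it, along the tool's axes as they then stand; what a row does not reach is not made up. A row lasts 1/10 s, in which the tool goes at most 50 mm and 8.59 degrees, less where a joint would pass 70% of its speed; a pose out of reach is approached as far as the arm can. A call with a gripper value outside its range is refused whole. The fingers move at their own pace and stop on an object; "newtons" is the grip in N (left out, the last holds). Time passes only in rows, so rows that do not move let the fingers close. It gives the time, the measured TCP pose, the force and the opening at its end, in the units of the state.
- env.observe(): the state, without advancing time (a new reading comes with each control period).
- env.get_image(name): name is "scene" or "top" or "wrist"; returns a dict with "color" (480x640x3 uint8, blue, green, red), "camera_matrix" (3x3 intrinsics, pixels), "rvec" (rotation vector, rad) and "tvec" (3), from world to camera coordinates, as OpenCV has them. Camera axes: x right, y down, z forward; pixel columns grow to the right and rows downward; lengths in m; the calibration is good to about 2 mm. A picture is of the moment at which its call begins. There is no depth.
- env.close_job(): hands the job in, once; it reports no verdict.
The state is a dict: "time_s": time; "q": joint angles; "qvel": joint speeds; "joint_efforts": joint torques, N m; "position": TCP position; "tool_rot": TCP orientation; "ft_force": force on the tool from outside, world axes, zero at the start; "wrist_torque": the same for the moment, N m; "grip_width": finger opening in m.
Only numpy, scipy, OpenCV 4.12 (cv2) and the standard library are available. Lean on these libraries where they do the work, as an engineer would, in place of code of your own. Each camera call takes 0.05 s, during which the arm holds its last target. There are 200 camera calls.

## Working session

There is one attempt and no reset: what is moved stays moved. The work goes in short steps, Python scripts to look and compute and a tool call to move; the robot and the scene stay as the last step left them, time stands still between calls to the robot, and variables do not carry over. Pictures are saved under pics/ and viewed, about 8 in all and at most 12, crops included, and the job is handed in when it is done.

Besides the shell and the picture viewer there is one more tool, called after "Call:" by a JSON object that holds its "op" and its "data", one argument or row to a line. step_arm: Moves the arm, as the interface text tells. Its arguments: {"type":"object","properties":{"increments":{"type":"array"},"newtons":{"type":"number"}},"required":["increments"]}

```bash
mkdir -p pics; cat > h.py <<'E'
from rig import env
import cv2, numpy as np
def snap(name,f,crop=None,s=1):
    im=env.get_image(name); c=im["color"]
    np.savez(f"pics/{f}.npz",**{k:np.array(v) for k,v in im.items()})
    if crop: x0,y0,x1,y1=crop; c=c[y0:y1,x0:x1]
    if s!=1: c=cv2.resize(c,None,fx=s,fy=s,interpolation=cv2.INTER_CUBIC)
    cv2.imwrite(f"pics/{f}.png",c)
def ray(f,u,v,ax=2,val=0.):
    d=np.load(f"pics/{f}.npz"); R=cv2.Rodrigues(d["rvec"])[0]; t=d["tvec"].ravel()
    p=cv2.undistortPoints(np.array([[[u,v]]],float),d["camera_matrix"],None)[0,0]
    o=-R.T@t; r=R.T@np.array([p[0],p[1],1.]); return o+r*(val-o[ax])/r[ax]
def proj(f,P):
    d=np.load(f"pics/{f}.npz"); return cv2.projectPoints(np.array(P,float).reshape(-1,3),d["rvec"],d["tvec"],d["camera_matrix"],None)[0][:,0]
E
python3 - <<'E'
from h import *
snap("top","top0"); snap("scene","scene0")
o=env.observe(); print(o["time_s"],o["position"],np.round(o["tool_rot"],3),o["grip_width"],o["ft_force"])
E
```

```text
0.1 [ 0.23810972 -0.49574301  0.4041635 ] [[ 0.433 -0.901 -0.   ]
 [-0.901 -0.433  0.001]
 [-0.001 -0.    -1.   ]] 0.08501725935516967 [0.33197281 0.49448444 0.10956705]
```

View pics/top0.png

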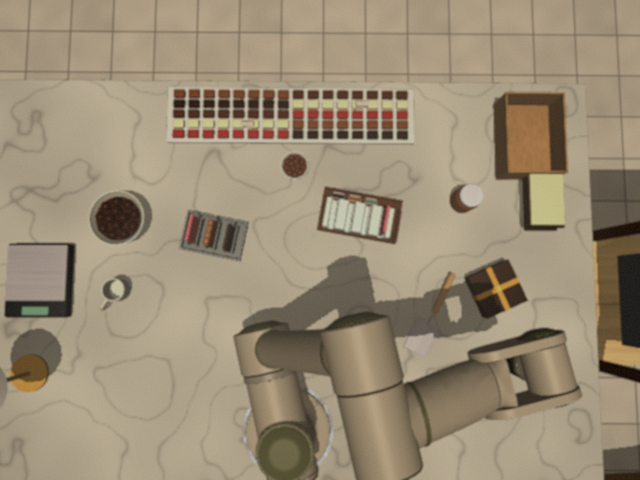

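View pics/scene0.png

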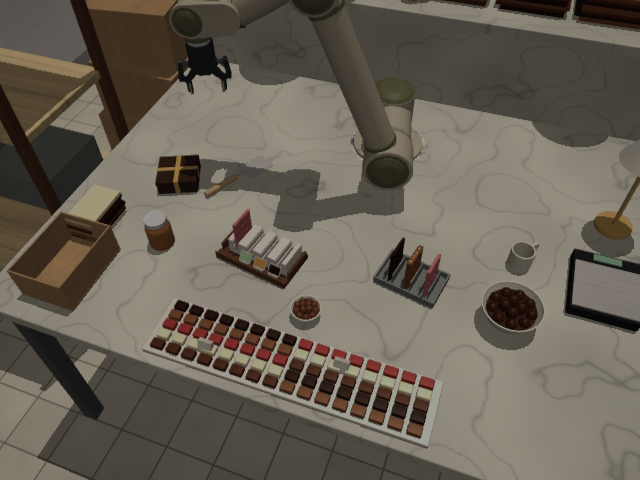

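```bash
python3 - <<'E'
from h import *
t=cv2.imread("pics/top0.png"); s=cv2.imread("pics/scene0.png")
a=cv2.resize(t[175:265,172:252],None,fx=5,fy=5,interpolation=2)
b=cv2.resize(t[180:250,312:408],None,fx=4,fy=4,interpolation=2)
c=np.zeros((600,800,3),np.uint8)
c[:450,:400]=a; c[:280,400:784]=b
c[300:600,400:800]=cv2.resize(s[205:280,212:312],None,fx=4,fy=4,interpolation=2)
cv2.imwrite("pics/crop1.png",c)
E
```

```text
(no output)
```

View pics/crop1.png

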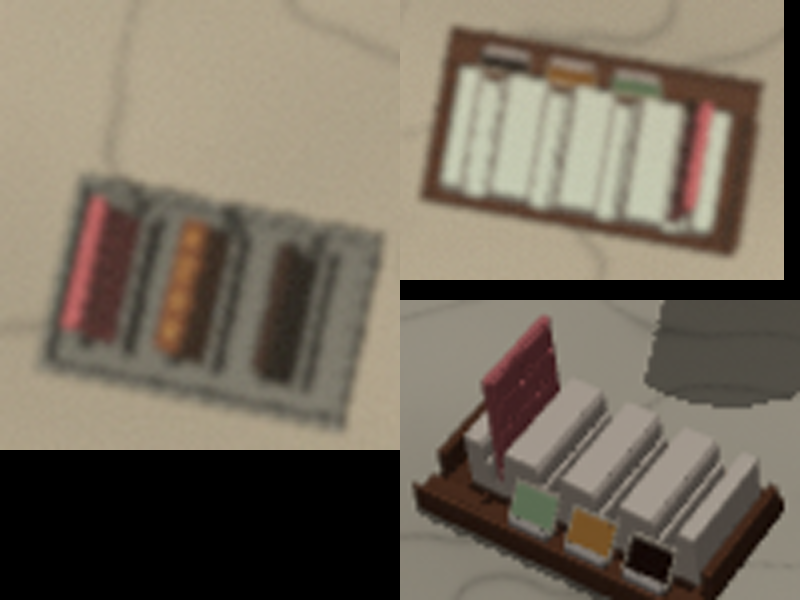

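```bash
python3 - <<'E'
from h import *
A=lambda p:(p[0]/5+172-.4,p[1]/5+175-.4); B=lambda p:((p[0]-400)/4+312-.4,p[1]/4+180-.4)
for n,f,z,C in (("tray",A,.022,[(85,180),(382,235),(343,425),(42,368)]),("stand",B,.03,[(455,28),(763,85),(737,253),(422,200)])):
    W=np.array([ray("top0",*f(c),2,z) for c in C]); e=W[0]-W[1]+W[3]-W[2]
    print(n,W.mean(0),np.linalg.norm(W-np.roll(W,-1,0),axis=1),"yaw of y axis",np.degrees(np.arctan2(-e[0],e[1])))
for n,p in (("rub",(100,200)),("rubb",(70,328)),("nut",(196,225)),("nutb",(170,352)),("dark",(290,250)),("darkb",(262,375))):
    print(n,ray("top0",*A(p),2,.106))
d=np.load("pics/top0.npz");print(-cv2.Rodrigues(d["rvec"])[0].T@d["tvec"].ravel())
snap("wrist","w0"); d=np.load("pics/w0.npz"); R=cv2.Rodrigues(d["rvec"])[0]; t=d["tvec"].ravel(); o=env.observe()
T=np.array(o["tool_rot"]); print("cam in tool",T.T@(-R.T@t-o["position"]), np.round(R@T,3), d["camera_matrix"])
E
```

```text
tray [0.52695398 0.2059115  0.022     ] [0.16713787 0.10678144 0.16832468 0.10626105] yaw of y axis -10.28806333469593
stand [ 0.58401336 -0.19524399  0.03      ] [0.2161143  0.11798804 0.21864582 0.12177402] yaw of y axis -9.751531815547361
rub [0.57154202 0.25113391 0.106     ]
rubb [0.50451577 0.26479564 0.106     ]
nut [0.55873111 0.20086576 0.106     ]
nutb [0.49234546 0.21270451 0.106     ]
dark [0.54593172 0.1517075  0.106     ]
darkb [0.48068544 0.16483014 0.106     ]
[ 0.3806349  -0.05665252  1.5100969 ]
cam in tool [ 0.00075861 -0.08430989  0.03069084] [[ 1.     0.001  0.   ]
 [-0.001  0.945 -0.326]
 [-0.     0.326  0.945]] [[413.96934931   0.         321.86786677]
 [  0.         413.96934931 235.59635344]
 [  0.           0.           1.        ]]
```

Call:
{"op": "step_arm", "data": {
  "increments": [
    {"wz":0.125},
    {"wz":0.125},
    {"wz":0.125},
    {"wz":0.125},
    {"wz":0.125},
    {"x":-2.5,"y":-2},
    {"x":-2.5,"y":-2},
    {"x":-2.5,"y":-2,"z":0.4},
    {"x":-2.5,"y":-2,"z":0.4},
    {"x":-2.5,"y":-2,"z":0.4},
    {"x":-2.5,"y":-2,"z":0.4},
    {"x":-2.5,"y":-2,"z":0.4},
    {"x":-2.5,"y":-2,"z":0.4},
    {"x":-2.5,"y":-2,"z":0.4},
    {"x":-2.5,"y":-2,"z":0.4},
    {"x":-2.5,"y":-2,"z":0.4},
    {"x":-2.5,"y":-2,"z":0.4},
    {"x":-2.5,"y":-2,"z":0.4},
    {"x":-2.5,"y":-2.5},
    {}
  ]
}}

```text
invalid input at $.increments[0]: expected keys x, y, z, wx, wy, wz, gripper
```

```bash
python3 - <<'E'
from h import *
snap("wrist","w1"); o=env.observe(); T=np.array(o["tool_rot"])
print(o["time_s"],o["position"],np.degrees(np.arctan2(T[1,0],T[0,0])),T[:,2],o["q"])
E
```

```text
0.2 [ 0.23813102 -0.49574196  0.40437953] -64.34395444546645 [-1.97297194e-04  7.83598223e-04 -9.99999674e-01] [-7.66786997e+01  2.18260469e+01  7.43630561e+01 -6.59163865e-04
  8.38571905e+01 -1.23346708e+01]
```

View pics/w1.png

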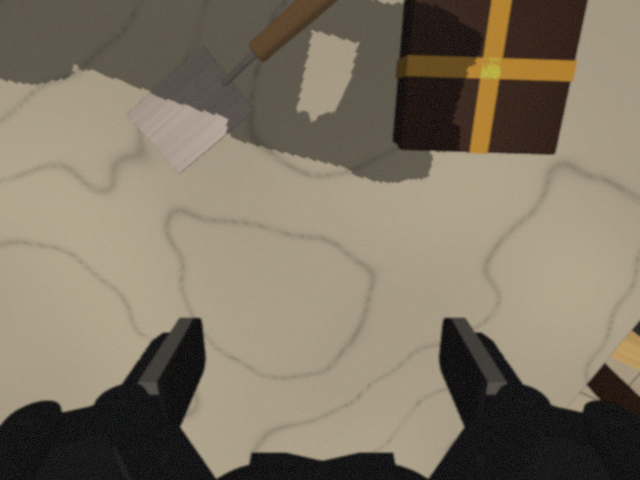

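The move was refused because every key is needed in each row. The picture only shows the start view, with the spatula at (190,110), the gift box at (490,70) and the fingers below row 320.

Call:
{"op": "step_arm", "data": {
  "increments": [
    {"x":0,"y":0,"z":0,"wx":0,"wy":0,"wz":0.125,"gripper":8.5},
    {"x":0,"y":0,"z":0,"wx":0,"wy":0,"wz":0.125,"gripper":8.5},
    {"x":0,"y":0,"z":0,"wx":0,"wy":0,"wz":0.125,"gripper":8.5},
    {"x":0,"y":0,"z":0,"wx":0,"wy":0,"wz":0.125,"gripper":8.5},
    {"x":0,"y":0,"z":0,"wx":0,"wy":0,"wz":0.125,"gripper":8.5},
    {"x":-2.5,"y":-2,"z":0,"wx":0,"wy":0,"wz":0,"gripper":8.5},
    {"x":-2.5,"y":-2,"z":0.4,"wx":0,"wy":0,"wz":0,"gripper":8.5},
    {"x":-2.5,"y":-2,"z":0.4,"wx":0,"wy":0,"wz":0,"gripper":8.5},
    {"x":-2.5,"y":-2,"z":0.4,"wx":0,"wy":0,"wz":0,"gripper":8.5},
    {"x":-2.5,"y":-2,"z":0.4,"wx":0,"wy":0,"wz":0,"gripper":8.5},
    {"x":-2.5,"y":-2,"z":0.4,"wx":0,"wy":0,"wz":0,"gripper":8.5},
    {"x":-2.5,"y":-2,"z":0.4,"wx":0,"wy":0,"wz":0,"gripper":8.5},
    {"x":-2.5,"y":-2,"z":0.4,"wx":0,"wy":0,"wz":0,"gripper":8.5},
    {"x":-2.5,"y":-2,"z":0.4,"wx":0,"wy":0,"wz":0,"gripper":8.5},
    {"x":-2.5,"y":-2,"z":0.4,"wx":0,"wy":0,"wz":0,"gripper":8.5},
    {"x":-2.5,"y":-2,"z":0.4,"wx":0,"wy":0,"wz":0,"gripper":8.5},
    {"x":-2.5,"y":-2,"z":0.4,"wx":0,"wy":0,"wz":0,"gripper":8.5},
    {"x":-2.5,"y":-2,"z":0,"wx":0,"wy":0,"wz":0,"gripper":8.5},
    {"x":-2.5,"y":-2.5,"z":0,"wx":0,"wy":0,"wz":0,"gripper":8.5},
    {"x":0,"y":0,"z":0,"wx":0,"wy":0,"wz":0,"gripper":8.5}
  ]
}}

```text
time_s: 2.2
position: [0.5826, -0.199, 0.3601]
tool_rot: [[-0.173, -0.985, 0.0], [-0.985, 0.173, 0.001], [-0.001, -0.0, -1.0]]
ft_force: [-0.3, 0.7, -0.1]
grip_width: 0.0851
```

```bash
python3 - <<'E'
from h import *
snap("wrist","w2"); o=env.observe(); T=np.array(o["tool_rot"])
print(o["time_s"],o["position"],np.degrees(np.arctan2(T[1,0],T[0,0])),T[:,2],o["q"])
E
```

```text
2.25 [ 0.58135617 -0.20025842  0.36011342] -100.00520060911224 [-5.71100405e-04  3.29980582e-04 -9.99999782e-01] [-3.00238068e+01  3.02050731e+01  6.76651320e+01 -3.04760348e-06
  8.21675859e+01  6.99813902e+01]
```

View pics/w2.png

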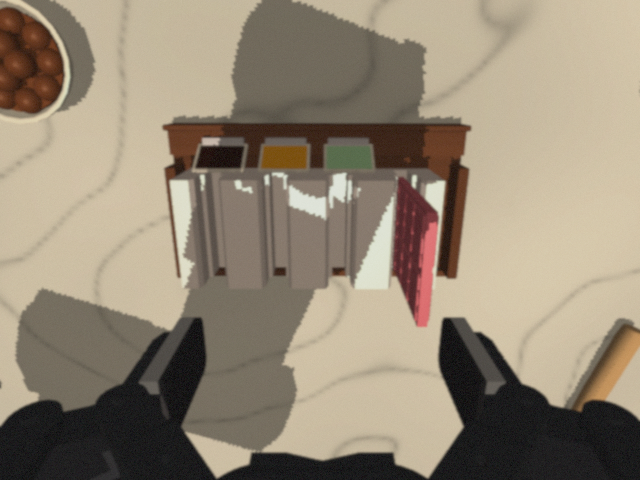

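```bash
python3 - <<'E'
from h import *
c=np.load("pics/w2.npz")["color"][115:305,160:480]
cv2.imwrite("pics/w2c.png",cv2.resize(c,None,fx=2.5,fy=2.5,interpolation=2))
E
```

```text
(no output)
```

View pics/w2c.png

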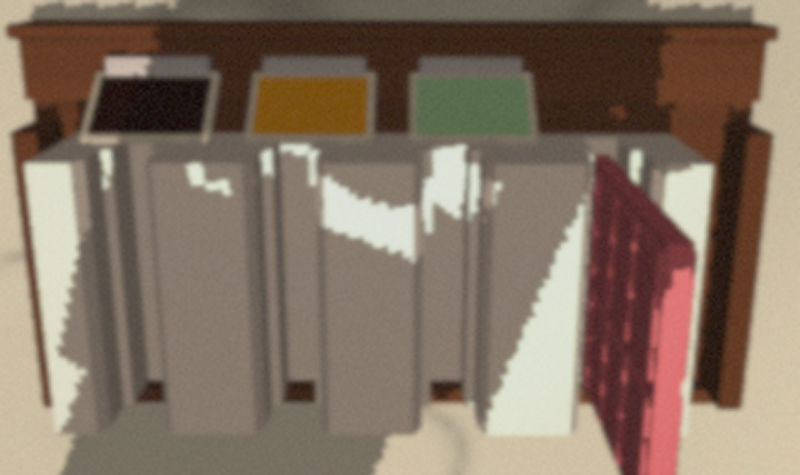

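The crop shows the dark, amber and green cards at x≈157, 315 and 471. The bars' near edges are at 172–262, 328–415 and 487–573 (y≈432), and the stand's outer sides run (13,130)–(45,405) and (770,135)–(742,405).

```bash
python3 - <<'E'
from h import *
f=lambda p:((p[0]+.5)/2.5+160-.5,(p[1]+.5)/2.5+115-.5)
W=lambda p,z:ray("w2",*f(p),2,z)
S={k:W(p,.03) for k,p in dict(FL=(10,30),FR=(775,30),L1=(13,130),L2=(45,405),R1=(770,135),R2=(742,405)).items()}
ey=S["FL"]-S["FR"]; print("FL-FR",np.linalg.norm(ey),"yaw",np.degrees(np.arctan2(-ey[0],ey[1])),"L1R1",np.linalg.norm(S["L1"]-S["R1"]),"L2R2",np.linalg.norm(S["L2"]-S["R2"]),"FL-L2",np.linalg.norm(S["FL"]-S["L2"]))
for a in (-9.75,-10,-10.25):
  a=np.radians(a); X=np.array([np.cos(a),np.sin(a),0]); Y=np.array([-X[1],X[0],0])
  c=np.mean([S[k]@Y for k in ("FL","FR","L2","R2","L1","R1")]); 
  print(np.degrees(a),[round(float((S[p]+S[q])@Y/2*1e3),1) for p,q in (("FL","FR"),("L1","R1"),("L2","R2"))])
  print(" bars",[[round(float(W((u,432),.056)@Y*1e3),1) for u in p] for p in ((172,262),(328,415),(487,573))], "x",W((371,432),.056)@X, W((371,163),.056)@X,"stand far x",(S["FL"]@X,S["FR"]@X,S["L2"]@X))
  print(" cards",[round(float(W((u,65),.036)@Y*1e3),1) for u in (157.5,315,471.5)])
E
```

```text
FL-FR 0.21470685352331526 yaw -9.996405144591002 L1R1 0.21931923770583678 L2R2 0.22089612932784347 FL-L2 0.11531656824889444
-9.75 [-94.4, -93.9, -93.7]
 bars [[-29.3, -55.6], [-74.9, -100.3], [-121.3, -146.5]] x 0.5582934481834522 0.637721237974701 stand far x (np.float64(0.6706761968877833), np.float64(0.6697528355048403), np.float64(0.5554204861288864))
 cards [-29.0, -72.8, -116.3]
-10.0 [-91.4, -91.1, -91.3]
 bars [[-26.9, -53.2], [-72.5, -97.9], [-118.9, -144.0]] x 0.558669759873402 0.6381020469434014 stand far x (np.float64(0.6706130878922492), np.float64(0.6706265590431748), np.float64(0.5553421295993727))
 cards [-26.1, -69.9, -113.4]
-10.25 [-88.5, -88.3, -88.9]
 bars [[-24.4, -50.7], [-70.0, -95.4], [-116.5, -141.6]] x 0.5590354352964289 0.6384707073689326 stand far x (np.float64(0.6705372113901894), np.float64(0.6714875148185125), np.float64(0.5552532001562198))
 cards [-23.3, -67.0, -110.6]
```

Call:
{"op": "step_arm", "data": {
  "increments": [
    {"x":-2.8,"y":1.1,"z":0,"wx":0,"wy":0,"wz":0,"gripper":3.2},
    {"x":-2.8,"y":1.1,"z":0,"wx":0,"wy":0,"wz":0,"gripper":3.2},
    {"x":-2.8,"y":1.1,"z":0,"wx":0,"wy":0,"wz":0,"gripper":3.2},
    {"x":-2.8,"y":1.1,"z":0,"wx":0,"wy":0,"wz":0,"gripper":3.2},
    {"x":-2.8,"y":1.1,"z":0,"wx":0,"wy":0,"wz":0,"gripper":3.2},
    {"x":-2.8,"y":1.1,"z":0,"wx":0,"wy":0,"wz":0,"gripper":3.2},
    {"x":-2.8,"y":1.1,"z":0,"wx":0,"wy":0,"wz":0,"gripper":3.2},
    {"x":-2.8,"y":1.1,"z":0,"wx":0,"wy":0,"wz":0,"gripper":3.2},
    {"x":-2.8,"y":1.1,"z":0,"wx":0,"wy":0,"wz":0,"gripper":3.2},
    {"x":-2.8,"y":1.1,"z":0,"wx":0,"wy":0,"wz":0,"gripper":3.2},
    {"x":-2.8,"y":1.1,"z":0,"wx":0,"wy":0,"wz":0,"gripper":3.2},
    {"x":-2.8,"y":1.1,"z":0,"wx":0,"wy":0,"wz":0,"gripper":3.2},
    {"x":0,"y":0,"z":0,"wx":0,"wy":0,"wz":0,"gripper":3.2},
    {"x":0,"y":0,"z":0,"wx":0,"wy":0,"wz":0,"gripper":3.2}
  ]
}}

```text
time_s: 3.65
position: [0.5095, 0.1521, 0.3607]
tool_rot: [[-0.176, -0.984, -0.0], [-0.984, 0.176, -0.0], [0.0, 0.0, -1.0]]
ft_force: [0.3, -1.0, 0.1]
grip_width: 0.0318
```

```bash
python3 - <<'E'
from h import *
snap("wrist","w3",(100,40,500,340),2); o=env.observe(); T=np.array(o["tool_rot"])
print(o["time_s"],o["position"],np.degrees(np.arctan2(T[1,0],T[0,0])),T[:,2],o["ft_force"],o["grip_width"])
E
```

```text
3.7 [0.50970044 0.15157252 0.36073049] -100.1947255541305 [-5.38703511e-05 -4.08488229e-04 -9.99999915e-01] [ 0.85958479 -0.62247076  0.20011525] 0.03156411331087648
```

View pics/w3.png

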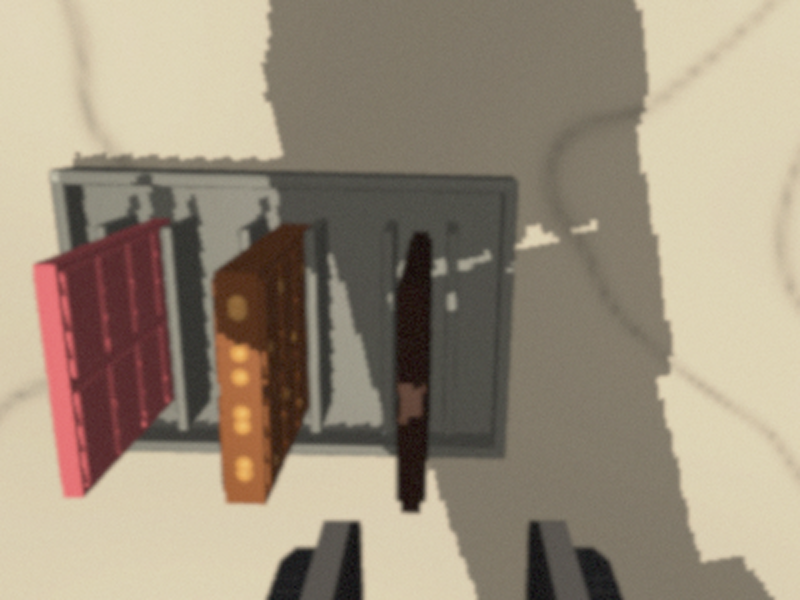

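```bash
python3 - <<'E'
from h import *
f=lambda p:((p[0]+.5)/2+100-.5,(p[1]+.5)/2+40-.5)
W=lambda p,z:ray("w3",*f(p),2,z)
o=env.observe(); P=np.array(o["position"]);T=np.array(o["tool_rot"])
for n,a,b,z in (("trayfar",(53,171),(516,179),.022),("traynear",(140,445),(505,457),.022),("dark",(413.5,278),(411.5,510),.106),("nut",(241,272),(248,501),.106),("ruby",(47,265),(76,495),.106)):
    A,B=W(a,z),W(b,z); print(n,A,B,np.linalg.norm(A-B),"ang",np.degrees(np.arctan2(*(A-B)[1::-1])),"mid in tool",T.T@((A+B)/2-P))
E
```

```text
trayfar [0.59599324 0.27912017 0.022     ] [0.56368908 0.11529796 0.022     ] 0.16697687319928356 ang 78.84494169561495 mid in tool [-0.05746993 -0.0609494   0.33870804]
traynear [0.48757288 0.27974932 0.022     ] [0.45634017 0.13597985 0.022     ] 0.1471228816386846 ang 77.74341740288847 mid in tool [-0.04886228  0.04711791  0.3387095 ]
dark [0.55055643 0.15264058 0.106     ] [0.48136636 0.16655594 0.106     ] 0.07057551473408721 ang -11.371506835580837 mid in tool [-0.00911202 -0.00473669  0.25472685]
nut [0.56050859 0.19862342 0.106     ] [0.49301104 0.21424399 0.106     ] 0.06928145970897845 ang -13.030245571787123 mid in tool [-0.05711928 -0.00707502  0.25470714]
ruby [0.57170635 0.25003422 0.106     ] [0.50406105 0.26435531 0.106     ] 0.06914463032777819 ang -11.95350232074823 mid in tool [-0.10904777 -0.00903887  0.2546858 ]
```

Call:
{"op": "step_arm", "data": {
  "increments": [
    {"x":-0.9,"y":-0.5,"z":1,"wx":0,"wy":0,"wz":0.022,"gripper":3.2},
    {"x":0,"y":0,"z":2,"wx":0,"wy":0,"wz":0,"gripper":3.2},
    {"x":0,"y":0,"z":2,"wx":0,"wy":0,"wz":0,"gripper":3.2},
    {"x":0,"y":0,"z":2,"wx":0,"wy":0,"wz":0,"gripper":3.2},
    {"x":0,"y":0,"z":2,"wx":0,"wy":0,"wz":0,"gripper":3.2},
    {"x":0,"y":0,"z":2,"wx":0,"wy":0,"wz":0,"gripper":3.2},
    {"x":0,"y":0,"z":1.2,"wx":0,"wy":0,"wz":0,"gripper":3.2},
    {"x":0,"y":0,"z":0,"wx":0,"wy":0,"wz":0,"gripper":3.2}
  ],
  "newtons": 25
}}

```text
time_s: 4.5
position: [0.5162, 0.1595, 0.2375]
tool_rot: [[-0.199, -0.98, -0.003], [-0.98, 0.199, -0.0], [0.001, 0.003, -1.0]]
ft_force: [0.1, 0.3, 0.3]
grip_width: 0.0318
```

Call:
{"op": "step_arm", "data": {
  "increments": [
    {"x":0,"y":0,"z":0,"wx":0,"wy":0,"wz":0,"gripper":0.5},
    {"x":0,"y":0,"z":0,"wx":0,"wy":0,"wz":0,"gripper":0.5},
    {"x":0,"y":0,"z":0,"wx":0,"wy":0,"wz":0,"gripper":0.5},
    {"x":0,"y":0,"z":0,"wx":0,"wy":0,"wz":0,"gripper":0.5},
    {"x":0,"y":0,"z":0,"wx":0,"wy":0,"wz":0,"gripper":0.5},
    {"x":0,"y":0,"z":0,"wx":0,"wy":0,"wz":0,"gripper":0.5}
  ],
  "newtons": 25
}}

```text
time_s: 5.1
position: [0.5164, 0.1605, 0.2397]
tool_rot: [[-0.198, -0.98, 0.002], [-0.98, 0.198, -0.0], [-0.0, -0.002, -1.0]]
ft_force: [-0.2, -1.6, 6.8]
grip_width: 0.0091
```

Call:
{"op": "step_arm", "data": {
  "increments": [
    {"x":0,"y":0,"z":-0.5,"wx":0,"wy":0,"wz":0,"gripper":0.5},
    {"x":0,"y":0,"z":-1,"wx":0,"wy":0,"wz":0,"gripper":0.5},
    {"x":0,"y":0,"z":-1.6,"wx":0,"wy":0,"wz":0,"gripper":0.5},
    {"x":0,"y":0,"z":-1.6,"wx":0,"wy":0,"wz":0,"gripper":0.5},
    {"x":0,"y":0,"z":-1.6,"wx":0,"wy":0,"wz":0,"gripper":0.5},
    {"x":0,"y":0,"z":-1.6,"wx":0,"wy":0,"wz":0,"gripper":0.5},
    {"x":0,"y":0,"z":-1.6,"wx":0,"wy":0,"wz":-0.0245,"gripper":0.5},
    {"x":2.4,"y":-1.07,"z":0,"wx":0,"wy":0,"wz":0,"gripper":0.5},
    {"x":2.4,"y":-1.07,"z":0,"wx":0,"wy":0,"wz":0,"gripper":0.5},
    {"x":2.4,"y":-1.07,"z":0,"wx":0,"wy":0,"wz":0,"gripper":0.5},
    {"x":2.4,"y":-1.07,"z":0,"wx":0,"wy":0,"wz":0,"gripper":0.5},
    {"x":2.4,"y":-1.07,"z":0,"wx":0,"wy":0,"wz":0,"gripper":0.5},
    {"x":2.4,"y":-1.07,"z":0,"wx":0,"wy":0,"wz":0,"gripper":0.5},
    {"x":2.4,"y":-1.07,"z":0,"wx":0,"wy":0,"wz":0,"gripper":0.5},
    {"x":2.4,"y":-1.07,"z":0,"wx":0,"wy":0,"wz":0,"gripper":0.5},
    {"x":2.4,"y":-1.07,"z":0,"wx":0,"wy":0,"wz":0,"gripper":0.5},
    {"x":2.4,"y":-1.07,"z":0,"wx":0,"wy":0,"wz":0,"gripper":0.5},
    {"x":2.4,"y":-1.07,"z":0,"wx":0,"wy":0,"wz":0,"gripper":0.5},
    {"x":0,"y":0,"z":0,"wx":0,"wy":0,"wz":0,"gripper":0.5},
    {"x":0,"y":0,"z":0,"wx":0,"wy":0,"wz":0,"gripper":0.5}
  ]
}}

```text
time_s: 7.1
position: [0.586, -0.12, 0.3339]
tool_rot: [[-0.175, -0.985, -0.0], [-0.985, 0.175, 0.0], [-0.0, 0.0, -1.0]]
ft_force: [0.2, 0.4, -1.1]
grip_width: 0.0084
```

```bash
cat > st.py <<'E'
from h import *
def st():
    o=env.observe(); T=np.array(o["tool_rot"]); p=o["position"]; a=np.radians(-10); X=np.array([np.cos(a),np.sin(a),0]); Y=np.array([-X[1],X[0],0])
    print(round(o["time_s"],2),"X %.1f Y %.1f z %.1f mm"%(p@X*1e3,p@Y*1e3,p[2]*1e3),"yaw %.2f"%np.degrees(np.arctan2(T[1,0],T[0,0])),"zax",np.round(T[:,2],4),"F(tool)",np.round(T.T@o["ft_force"],2),"M",np.round(T.T@o["wrist_torque"],3),"w",round(o["grip_width"],4))
E
python3 - <<'E'
from st import *
st(); snap("wrist","w4",(120,60,520,360),2)
E
```

```text
7.1 X 597.9 Y -16.4 z 333.9 mm yaw -100.06 zax [-4.e-04  5.e-04 -1.e+00] F(tool) [-0.42 -0.16  1.12] M [-0.019 -0.018 -0.032] w 0.0084
```

View pics/w4.png

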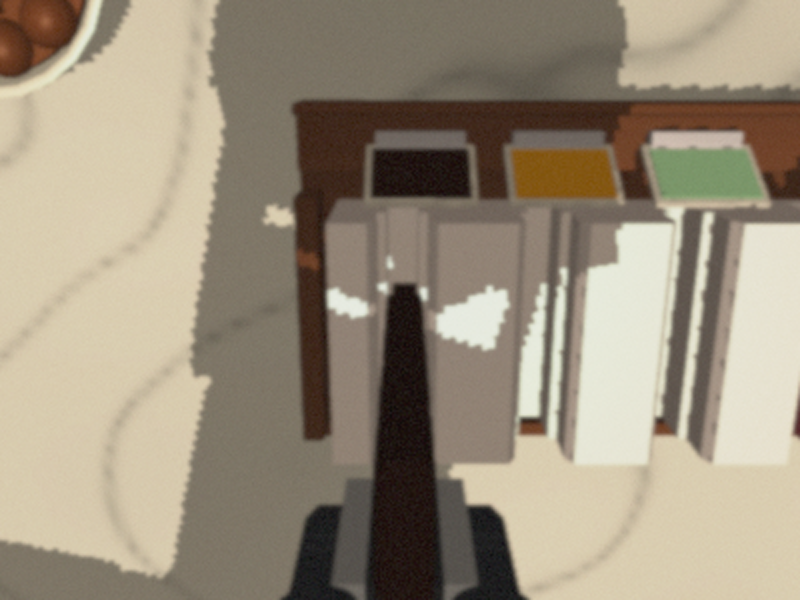

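The slab (columns ~390–420) lines up with the dark slot's channel, which is centred at about 405, behind the dark card. Next I lower it into the wide part of the slot and feel for the walls.

Call:
{"op": "step_arm", "data": {
  "increments": [
    {"x":0,"y":0,"z":1.5,"wx":0,"wy":0,"wz":0,"gripper":0.5},
    {"x":0,"y":0,"z":1.5,"wx":0,"wy":0,"wz":0,"gripper":0.5},
    {"x":0,"y":0,"z":1,"wx":0,"wy":0,"wz":0,"gripper":0.5},
    {"x":0,"y":0,"z":0.5,"wx":0,"wy":0,"wz":0,"gripper":0.5},
    {"x":0,"y":0,"z":0.5,"wx":0,"wy":0,"wz":0,"gripper":0.5},
    {"x":0,"y":0,"z":0.3,"wx":0,"wy":0,"wz":0,"gripper":0.5},
    {"x":0,"y":0,"z":0.3,"wx":0,"wy":0,"wz":0,"gripper":0.5},
    {"x":0,"y":0,"z":0.1,"wx":0,"wy":0,"wz":0,"gripper":0.5},
    {"x":0,"y":0,"z":0,"wx":0,"wy":0,"wz":0,"gripper":0.5}
  ]
}}

```text
time_s: 8.05
position: [0.5862, -0.12, 0.2768]
tool_rot: [[-0.174, -0.985, 0.0], [-0.985, 0.174, -0.0], [0.0, -0.0, -1.0]]
ft_force: [-0.9, -0.4, -0.9]
grip_width: 0.0089
```

```bash
python3 -c "
from st import *
st()"
```

```text
8.05 X 598.1 Y -16.3 z 276.8 mm yaw -100.01 zax [ 1.e-04 -0.e+00 -1.e+00] F(tool) [0.53 0.87 0.88] M [-0.039  0.013 -0.005] w 0.0089
```

Call:
{"op": "step_arm", "data": {
  "increments": [
    {"x":0,"y":0,"z":0.2,"wx":0,"wy":0,"wz":0,"gripper":0.5},
    {"x":0,"y":0,"z":0.2,"wx":0,"wy":0,"wz":0,"gripper":0.5},
    {"x":0,"y":0,"z":0.1,"wx":0,"wy":0,"wz":0,"gripper":0.5},
    {"x":0,"y":0,"z":0.1,"wx":0,"wy":0,"wz":0,"gripper":0.5},
    {"x":0,"y":0,"z":0.1,"wx":0,"wy":0,"wz":0,"gripper":0.5},
    {"x":0,"y":0,"z":0.05,"wx":0,"wy":0,"wz":0,"gripper":0.5},
    {"x":0,"y":0,"z":0,"wx":0,"wy":0,"wz":0,"gripper":0.5}
  ]
}}

```text
time_s: 8.75
position: [0.5862, -0.1199, 0.2692]
tool_rot: [[-0.174, -0.985, -0.0], [-0.985, 0.174, 0.0], [-0.0, 0.0, -1.0]]
ft_force: [-0.4, -0.5, -0.7]
grip_width: 0.0087
```

```bash
python3 -c "
from st import *
st()"
```

```text
8.75 X 598.1 Y -16.3 z 269.2 mm yaw -100.01 zax [-1.e-04  0.e+00 -1.e+00] F(tool) [0.53 0.33 0.74] M [-0.002 -0.029 -0.005] w 0.0087
```

Call:
{"op": "step_arm", "data": {
  "increments": [
    {"x":0,"y":0,"z":0.1,"wx":0,"wy":0,"wz":0,"gripper":0.5},
    {"x":0,"y":0,"z":0.1,"wx":0,"wy":0,"wz":0,"gripper":0.5},
    {"x":0,"y":0,"z":0,"wx":0,"wy":0,"wz":0,"gripper":0.5}
  ]
}}

```text
time_s: 9.05
position: [0.5862, -0.1199, 0.2671]
tool_rot: [[-0.174, -0.985, -0.0], [-0.985, 0.174, 0.0], [-0.0, 0.0, -1.0]]
ft_force: [0.0, -0.3, -0.5]
grip_width: 0.009
```

```bash
python3 -c "
from st import *
st()"
```

```text
9.05 X 598.1 Y -16.3 z 267.1 mm yaw -100.01 zax [-2.e-04  1.e-04 -1.e+00] F(tool) [ 0.26 -0.1   0.54] M [ 0.03  -0.04  -0.075] w 0.009
```

Call:
{"op": "step_arm", "data": {
  "increments": [
    {"x":0,"y":0,"z":0.1,"wx":0,"wy":0,"wz":0,"gripper":0.5},
    {"x":0,"y":0,"z":0.1,"wx":0,"wy":0,"wz":0,"gripper":0.5},
    {"x":0,"y":0,"z":0,"wx":0,"wy":0,"wz":0,"gripper":0.5},
    {"x":0,"y":0,"z":0,"wx":0,"wy":0,"wz":0,"gripper":0.5}
  ]
}}

```text
time_s: 9.45
position: [0.5862, -0.1199, 0.2652]
tool_rot: [[-0.174, -0.985, -0.0], [-0.985, 0.174, 0.0], [-0.0, 0.0, -1.0]]
ft_force: [-0.2, -0.5, -1.5]
grip_width: 0.0088
```

```bash
python3 -c "
from st import *
st()"
```

```text
9.45 X 598.1 Y -16.3 z 265.2 mm yaw -100.01 zax [-0.  0. -1.] F(tool) [0.53 0.09 1.5 ] M [-0.016 -0.042  0.006] w 0.0088
```

Call:
{"op": "step_arm", "data": {
  "increments": [
    {"x":0,"y":0,"z":0.15,"wx":0,"wy":0,"wz":0,"gripper":0.5},
    {"x":0,"y":0,"z":0.15,"wx":0,"wy":0,"wz":0,"gripper":0.5},
    {"x":0,"y":0,"z":0.15,"wx":0,"wy":0,"wz":0,"gripper":0.5},
    {"x":0,"y":0,"z":0.15,"wx":0,"wy":0,"wz":0,"gripper":0.5},
    {"x":0,"y":0,"z":0.15,"wx":0,"wy":0,"wz":0,"gripper":0.5},
    {"x":0,"y":0,"z":0.15,"wx":0,"wy":0,"wz":0,"gripper":0.5},
    {"x":0,"y":0,"z":0.15,"wx":0,"wy":0,"wz":0,"gripper":0.5},
    {"x":0,"y":0,"z":0.15,"wx":0,"wy":0,"wz":0,"gripper":0.5},
    {"x":0,"y":0,"z":0.1,"wx":0,"wy":0,"wz":0,"gripper":0.5},
    {"x":0,"y":0,"z":0,"wx":0,"wy":0,"wz":0,"gripper":0.5}
  ]
}}

```text
time_s: 10.45
position: [0.5862, -0.1199, 0.2521]
tool_rot: [[-0.174, -0.985, -0.0], [-0.985, 0.174, 0.0], [-0.0, 0.0, -1.0]]
ft_force: [0.3, -1.2, -0.7]
grip_width: 0.0088
```

```bash
python3 -c "
from st import *
st()"
```

```text
10.45 X 598.1 Y -16.3 z 252.1 mm yaw -100.01 zax [-3.e-04  1.e-04 -1.e+00] F(tool) [ 1.13 -0.46  0.68] M [-0.002 -0.038 -0.045] w 0.0088
```

Free all the way so far, with about 2.4 mm to the floor. I'll feel for it.

Call:
{"op": "step_arm", "data": {
  "increments": [
    {"x":0,"y":0,"z":0.05,"wx":0,"wy":0,"wz":0,"gripper":0.5},
    {"x":0,"y":0,"z":0.05,"wx":0,"wy":0,"wz":0,"gripper":0.5},
    {"x":0,"y":0,"z":0.05,"wx":0,"wy":0,"wz":0,"gripper":0.5},
    {"x":0,"y":0,"z":0.05,"wx":0,"wy":0,"wz":0,"gripper":0.5},
    {"x":0,"y":0,"z":0,"wx":0,"wy":0,"wz":0,"gripper":0.5}
  ]
}}

```text
time_s: 10.95
position: [0.5862, -0.1199, 0.2501]
tool_rot: [[-0.174, -0.985, -0.0], [-0.985, 0.174, 0.0], [-0.0, 0.0, -1.0]]
ft_force: [-0.2, 0.4, -1.0]
grip_width: 0.0084
```

Call:
{"op": "step_arm", "data": {
  "increments": [
    {"x":0,"y":0,"z":0.05,"wx":0,"wy":0,"wz":0,"gripper":0.5},
    {"x":0,"y":0,"z":0,"wx":0,"wy":0,"wz":0,"gripper":0.5}
  ]
}}

```text
time_s: 11.15
position: [0.5862, -0.1199, 0.2497]
tool_rot: [[-0.174, -0.985, 0.0], [-0.985, 0.174, -0.0], [-0.0, -0.0, -1.0]]
ft_force: [-0.6, -0.5, -0.6]
grip_width: 0.0088
```

Call:
{"op": "step_arm", "data": {
  "increments": [
    {"x":0,"y":0,"z":0.05,"wx":0,"wy":0,"wz":0,"gripper":0.5},
    {"x":0,"y":0,"z":0,"wx":0,"wy":0,"wz":0,"gripper":0.5}
  ]
}}

```text
time_s: 11.35
position: [0.5862, -0.1199, 0.2497]
tool_rot: [[-0.174, -0.985, 0.0], [-0.985, 0.174, -0.0], [0.0, -0.0, -1.0]]
ft_force: [-2.0, 0.7, 3.9]
grip_width: 0.0087
```

Call:
{"op": "step_arm", "data": {
  "increments": [
    {"x":0,"y":0,"z":0.05,"wx":0,"wy":0,"wz":0,"gripper":0.5},
    {"x":0,"y":0,"z":0,"wx":0,"wy":0,"wz":0,"gripper":0.5}
  ]
}}

```text
time_s: 11.55
position: [0.5861, -0.1199, 0.2497]
tool_rot: [[-0.174, -0.985, 0.001], [-0.985, 0.174, -0.0], [0.0, -0.001, -1.0]]
ft_force: [-3.6, 0.9, 7.9]
grip_width: 0.009
```

Call:
{"op": "step_arm", "data": {
  "increments": [
    {"x":0,"y":0,"z":-0.1,"wx":0,"wy":0,"wz":0,"gripper":0.5},
    {"x":0,"y":0,"z":0,"wx":0,"wy":0,"wz":0,"gripper":1.6},
    {"x":0,"y":0,"z":0,"wx":0,"wy":0,"wz":0,"gripper":2.6},
    {"x":0,"y":0,"z":0,"wx":0,"wy":0,"wz":0,"gripper":3},
    {"x":0,"y":0,"z":0,"wx":0,"wy":0,"wz":0,"gripper":3},
    {"x":0,"y":0,"z":0,"wx":0,"wy":0,"wz":0,"gripper":3},
    {"x":0,"y":0,"z":-1,"wx":0,"wy":0,"wz":0,"gripper":3},
    {"x":0,"y":0,"z":-2,"wx":0,"wy":0,"wz":0,"gripper":3},
    {"x":0,"y":0,"z":-2,"wx":0,"wy":0,"wz":0,"gripper":3},
    {"x":0,"y":0,"z":-2,"wx":0,"wy":0,"wz":0,"gripper":3},
    {"x":0,"y":0,"z":-2,"wx":0,"wy":0,"wz":0,"gripper":3.4},
    {"x":0,"y":0,"z":-2,"wx":0,"wy":0,"wz":0,"gripper":3.4},
    {"x":0,"y":0,"z":0,"wx":0,"wy":0,"wz":0,"gripper":3.4}
  ]
}}

```text
time_s: 12.85
position: [0.5862, -0.1199, 0.3631]
tool_rot: [[-0.174, -0.985, 0.006], [-0.985, 0.174, -0.002], [0.001, -0.006, -1.0]]
ft_force: [0.5, -0.7, -0.5]
grip_width: 0.0339
```

Call:
{"op": "step_arm", "data": {
  "increments": [
    {"x":-2.59,"y":0.96,"z":0,"wx":0,"wy":0,"wz":0,"gripper":3.4},
    {"x":-2.59,"y":0.96,"z":0,"wx":0,"wy":0,"wz":0,"gripper":3.4},
    {"x":-2.59,"y":0.96,"z":0,"wx":0,"wy":0,"wz":0,"gripper":3.4},
    {"x":-2.59,"y":0.96,"z":0,"wx":0,"wy":0,"wz":0,"gripper":3.4},
    {"x":-2.59,"y":0.96,"z":0,"wx":0,"wy":0,"wz":0,"gripper":3.4},
    {"x":-2.59,"y":0.96,"z":0,"wx":0,"wy":0,"wz":0,"gripper":3.4},
    {"x":-2.59,"y":0.96,"z":0,"wx":0,"wy":0,"wz":0,"gripper":3.4},
    {"x":-2.59,"y":0.96,"z":0,"wx":0,"wy":0,"wz":0,"gripper":3.4},
    {"x":-2.59,"y":0.96,"z":0,"wx":0,"wy":0,"wz":0,"gripper":3.4},
    {"x":-2.59,"y":0.96,"z":0,"wx":0,"wy":0,"wz":0,"gripper":3.4},
    {"x":-2.59,"y":0.96,"z":0,"wx":0,"wy":0,"wz":0,"gripper":3.4},
    {"x":-2.59,"y":0.96,"z":0,"wx":0,"wy":0,"wz":0,"gripper":3.4},
    {"x":0,"y":0,"z":0,"wx":0,"wy":0,"wz":0.038,"gripper":3.4},
    {"x":0,"y":0,"z":0,"wx":0,"wy":0,"wz":0,"gripper":3.4},
    {"x":0,"y":0,"z":0,"wx":0,"wy":0,"wz":0,"gripper":3.4}
  ]
}}

```text
time_s: 14.35
position: [0.5268, 0.2059, 0.3593]
tool_rot: [[-0.21, -0.978, -0.001], [-0.978, 0.21, -0.0], [0.0, 0.001, -1.0]]
ft_force: [0.6, 0.1, -0.1]
grip_width: 0.0344
```

```bash
python3 - <<'E'
from st import *
st(); snap("wrist","w5",(120,60,520,360),2)
E
```

```text
14.35 X 483.0 Y 294.3 z 359.3 mm yaw -102.15 zax [-7.e-04 -2.e-04 -1.e+00] F(tool) [-0.19 -0.56  0.14] M [-0.015  0.065  0.059] w 0.0344
```

View pics/w5.png

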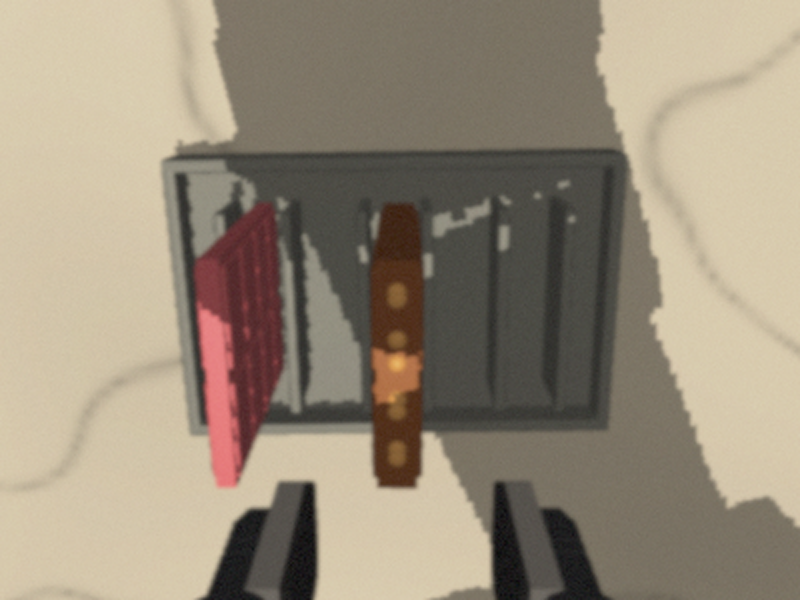

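```bash
python3 - <<'E'
from st import *
f=lambda p:((p[0]+.5)/2+120-.5,(p[1]+.5)/2+60-.5)
A,B=[ray("w5",*f(p),2,.106) for p in ((397,262),(397,487))]
o=env.observe(); T=np.array(o["tool_rot"]); print(np.linalg.norm(A-B),T.T@((A+B)/2-o["position"]),T.T@(A-B))
E
```

```text
0.0691840478183599 [-0.00180597  0.00075677  0.25342062] [ 2.33449892e-04 -6.91836448e-02 -3.55712666e-05]
```

Call:
{"op": "step_arm", "data": {
  "increments": [
    {"x":-0.18,"y":0.08,"z":1,"wx":0,"wy":0,"wz":0,"gripper":3.4},
    {"x":0,"y":0,"z":2,"wx":0,"wy":0,"wz":0,"gripper":3.4},
    {"x":0,"y":0,"z":2,"wx":0,"wy":0,"wz":0,"gripper":3.4},
    {"x":0,"y":0,"z":2,"wx":0,"wy":0,"wz":0,"gripper":3.4},
    {"x":0,"y":0,"z":2,"wx":0,"wy":0,"wz":0,"gripper":3.4},
    {"x":0,"y":0,"z":2,"wx":0,"wy":0,"wz":0,"gripper":3.4},
    {"x":0,"y":0,"z":1,"wx":0,"wy":0,"wz":0,"gripper":3.4},
    {"x":0,"y":0,"z":0,"wx":0,"wy":0,"wz":0,"gripper":3.4},
    {"x":0,"y":0,"z":0,"wx":0,"wy":0,"wz":0,"gripper":1},
    {"x":0,"y":0,"z":0,"wx":0,"wy":0,"wz":0,"gripper":1},
    {"x":0,"y":0,"z":0,"wx":0,"wy":0,"wz":0,"gripper":1},
    {"x":0,"y":0,"z":0,"wx":0,"wy":0,"wz":0,"gripper":1},
    {"x":0,"y":0,"z":0,"wx":0,"wy":0,"wz":0,"gripper":1},
    {"x":0,"y":0,"z":0,"wx":0,"wy":0,"wz":0,"gripper":1}
  ],
  "newtons": 28
}}

```text
time_s: 15.8
position: [0.5265, 0.2081, 0.2405]
tool_rot: [[-0.211, -0.977, 0.001], [-0.977, 0.211, 0.0], [-0.001, -0.001, -1.0]]
ft_force: [-0.9, -0.7, 5.7]
grip_width: 0.0148
```

```bash
python3 -c "
from st import *
st()"
```

```text
15.8 X 482.4 Y 296.4 z 240.5 mm yaw -102.18 zax [ 1.5e-03  2.0e-04 -1.0e+00] F(tool) [ 0.83  0.73 -5.72] M [-0.046  0.095 -0.001] w 0.0148
```

Call:
{"op": "step_arm", "data": {
  "increments": [
    {"x":0,"y":0,"z":-0.5,"wx":0,"wy":0,"wz":0,"gripper":1},
    {"x":0,"y":0,"z":-1,"wx":0,"wy":0,"wz":0,"gripper":1},
    {"x":0,"y":0,"z":-2,"wx":0,"wy":0,"wz":0,"gripper":1},
    {"x":0,"y":0,"z":-2,"wx":0,"wy":0,"wz":0,"gripper":1},
    {"x":0,"y":0,"z":-2,"wx":0,"wy":0,"wz":0,"gripper":1},
    {"x":0,"y":0,"z":-2,"wx":0,"wy":0,"wz":0,"gripper":1},
    {"x":0,"y":0,"z":-2,"wx":0,"wy":0,"wz":0,"gripper":1},
    {"x":0,"y":0,"z":-1.5,"wx":0,"wy":0,"wz":-0.038,"gripper":1},
    {"x":0,"y":0,"z":0,"wx":0,"wy":0,"wz":0,"gripper":1}
  ]
}}

```text
time_s: 16.7
position: [0.5263, 0.2081, 0.3721]
tool_rot: [[-0.173, -0.985, 0.004], [-0.985, 0.173, 0.001], [-0.001, -0.004, -1.0]]
ft_force: [-0.2, 0.5, -1.7]
grip_width: 0.0146
```

Call:
{"op": "step_arm", "data": {
  "increments": [
    {"x":2.39,"y":-0.77,"z":0,"wx":0,"wy":0,"wz":0,"gripper":1},
    {"x":2.39,"y":-0.77,"z":0,"wx":0,"wy":0,"wz":0,"gripper":1},
    {"x":2.39,"y":-0.77,"z":0,"wx":0,"wy":0,"wz":0,"gripper":1},
    {"x":2.39,"y":-0.77,"z":0,"wx":0,"wy":0,"wz":0,"gripper":1},
    {"x":2.39,"y":-0.77,"z":0,"wx":0,"wy":0,"wz":0,"gripper":1},
    {"x":2.39,"y":-0.77,"z":0,"wx":0,"wy":0,"wz":0,"gripper":1},
    {"x":2.39,"y":-0.77,"z":0,"wx":0,"wy":0,"wz":0,"gripper":1},
    {"x":2.39,"y":-0.77,"z":0,"wx":0,"wy":0,"wz":0,"gripper":1},
    {"x":2.39,"y":-0.77,"z":0,"wx":0,"wy":0,"wz":0,"gripper":1},
    {"x":2.39,"y":-0.77,"z":0,"wx":0,"wy":0,"wz":0,"gripper":1},
    {"x":2.39,"y":-0.77,"z":0,"wx":0,"wy":0,"wz":0,"gripper":1},
    {"x":2.39,"y":-0.77,"z":0,"wx":0,"wy":0,"wz":0,"gripper":1},
    {"x":2.39,"y":-0.77,"z":0,"wx":0,"wy":0,"wz":0,"gripper":1},
    {"x":2.39,"y":-0.77,"z":0,"wx":0,"wy":0,"wz":0,"gripper":1},
    {"x":2.39,"y":-0.77,"z":0,"wx":0,"wy":0,"wz":0,"gripper":1},
    {"x":0,"y":0,"z":0,"wx":0,"wy":0,"wz":0,"gripper":1},
    {"x":0,"y":0,"z":0,"wx":0,"wy":0,"wz":0,"gripper":1},
    {"x":0,"y":0,"z":0,"wx":0,"wy":0,"wz":0,"gripper":1}
  ]
}}

```text
time_s: 18.5
position: [0.5777, -0.1642, 0.3693]
tool_rot: [[-0.174, -0.985, -0.001], [-0.985, 0.174, 0.001], [-0.001, 0.001, -1.0]]
ft_force: [-0.3, 0.1, -1.6]
grip_width: 0.0148
```

```bash
python3 - <<'E'
from st import *
st(); snap("wrist","w6",(120,60,520,360),2)
E
```

```text
18.5 X 597.4 Y -61.4 z 369.3 mm yaw -99.99 zax [-8.e-04  7.e-04 -1.e+00] F(tool) [-0.08  0.3   1.56] M [0.012 0.026 0.023] w 0.0148
```

View pics/w6.png

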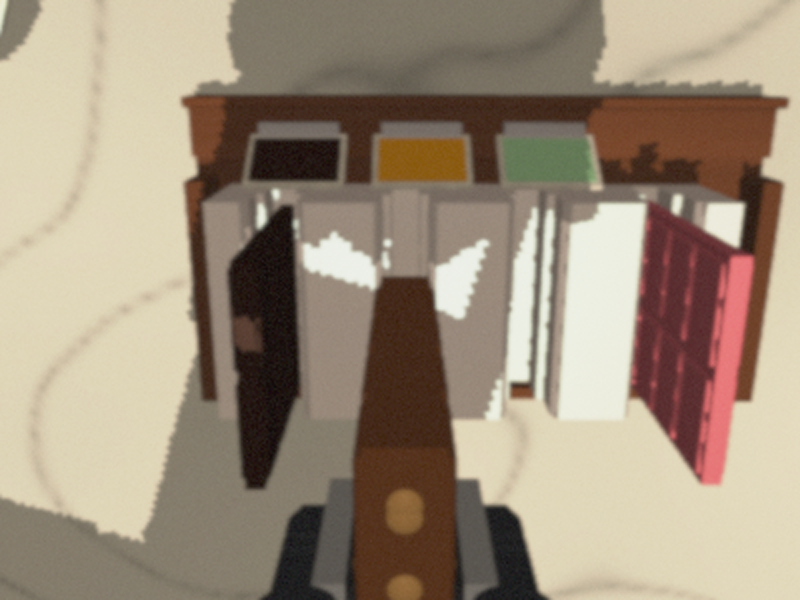

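The dark slab stands at the same level as the shown ruby. The nut slab at about column 405 lines up with the channel at about 407 behind the amber card, so I correct by 0.9 mm and lower it.

Call:
{"op": "step_arm", "data": {
  "increments": [
    {"x":0.09,"y":-0.06,"z":1,"wx":0,"wy":0,"wz":0,"gripper":1},
    {"x":0,"y":0,"z":1.5,"wx":0,"wy":0,"wz":0,"gripper":1},
    {"x":0,"y":0,"z":1.5,"wx":0,"wy":0,"wz":0,"gripper":1},
    {"x":0,"y":0,"z":1.5,"wx":0,"wy":0,"wz":0,"gripper":1},
    {"x":0,"y":0,"z":1,"wx":0,"wy":0,"wz":0,"gripper":1},
    {"x":0,"y":0,"z":0.7,"wx":0,"wy":0,"wz":0,"gripper":1},
    {"x":0,"y":0,"z":0.4,"wx":0,"wy":0,"wz":0,"gripper":1},
    {"x":0,"y":0,"z":0.3,"wx":0,"wy":0,"wz":0,"gripper":1},
    {"x":0,"y":0,"z":0.1,"wx":0,"wy":0,"wz":0,"gripper":1},
    {"x":0,"y":0,"z":0,"wx":0,"wy":0,"wz":0,"gripper":1},
    {"x":0,"y":0,"z":0,"wx":0,"wy":0,"wz":0,"gripper":1}
  ]
}}

```text
time_s: 19.65
position: [0.5783, -0.166, 0.2901]
tool_rot: [[-0.174, -0.985, 0.001], [-0.985, 0.174, -0.0], [0.0, -0.001, -1.0]]
ft_force: [0.0, 0.9, -0.8]
grip_width: 0.0148
```

```bash
python3 -c "
from st import *
st()"
```

```text
19.65 X 598.3 Y -63.1 z 290.1 mm yaw -100.01 zax [ 6.e-04 -3.e-04 -1.e+00] F(tool) [-0.86  0.14  0.79] M [-0.002 -0.002  0.021] w 0.0148
```

Call:
{"op": "step_arm", "data": {
  "increments": [
    {"x":-0.07,"y":0,"z":0,"wx":0,"wy":0,"wz":0,"gripper":1},
    {"x":0,"y":0,"z":0.1,"wx":0,"wy":0,"wz":0,"gripper":1},
    {"x":0,"y":0,"z":0.1,"wx":0,"wy":0,"wz":0,"gripper":1},
    {"x":0,"y":0,"z":0.1,"wx":0,"wy":0,"wz":0,"gripper":1},
    {"x":0,"y":0,"z":0.1,"wx":0,"wy":0,"wz":0,"gripper":1},
    {"x":0,"y":0,"z":0,"wx":0,"wy":0,"wz":0,"gripper":1}
  ]
}}

```text
time_s: 20.25
position: [0.5783, -0.1653, 0.2855]
tool_rot: [[-0.174, -0.985, -0.0], [-0.985, 0.174, 0.0], [-0.0, 0.0, -1.0]]
ft_force: [0.2, 0.2, -1.6]
grip_width: 0.0149
```

```bash
python3 -c "
from st import *
st()"
```

```text
20.25 X 598.3 Y -62.4 z 285.5 mm yaw -100.01 zax [-3.e-04  2.e-04 -1.e+00] F(tool) [-0.24 -0.17  1.56] M [ 0.041 -0.071 -0.066] w 0.0149
```

Call:
{"op": "step_arm", "data": {
  "increments": [
    {"x":0,"y":0,"z":0.1,"wx":0,"wy":0,"wz":0,"gripper":1},
    {"x":0,"y":0,"z":0.1,"wx":0,"wy":0,"wz":0,"gripper":1},
    {"x":0,"y":0,"z":0,"wx":0,"wy":0,"wz":0,"gripper":1}
  ]
}}

```text
time_s: 20.55
position: [0.5783, -0.1653, 0.2835]
tool_rot: [[-0.174, -0.985, -0.0], [-0.985, 0.174, 0.0], [-0.0, 0.0, -1.0]]
ft_force: [0.2, 1.1, -1.8]
grip_width: 0.0142
```

Call:
{"op": "step_arm", "data": {
  "increments": [
    {"x":0,"y":0,"z":0.1,"wx":0,"wy":0,"wz":0,"gripper":1},
    {"x":0,"y":0,"z":0.1,"wx":0,"wy":0,"wz":0,"gripper":1},
    {"x":0,"y":0,"z":0,"wx":0,"wy":0,"wz":0,"gripper":1}
  ]
}}

```text
time_s: 20.85
position: [0.5783, -0.1653, 0.2816]
tool_rot: [[-0.174, -0.985, -0.0], [-0.985, 0.174, 0.0], [-0.0, 0.0, -1.0]]
ft_force: [-0.7, 0.5, -1.8]
grip_width: 0.0148
```

Inside the straight part with no contact. Continuing.

Call:
{"op": "step_arm", "data": {
  "increments": [
    {"x":0,"y":0,"z":0.1,"wx":0,"wy":0,"wz":0,"gripper":1},
    {"x":0,"y":0,"z":0.1,"wx":0,"wy":0,"wz":0,"gripper":1},
    {"x":0,"y":0,"z":0.1,"wx":0,"wy":0,"wz":0,"gripper":1},
    {"x":0,"y":0,"z":0.1,"wx":0,"wy":0,"wz":0,"gripper":1},
    {"x":0,"y":0,"z":0,"wx":0,"wy":0,"wz":0,"gripper":1}
  ]
}}

```text
time_s: 21.35
position: [0.5783, -0.1653, 0.2775]
tool_rot: [[-0.174, -0.985, -0.0], [-0.985, 0.174, 0.0], [-0.0, 0.0, -1.0]]
ft_force: [0.5, 1.5, -1.4]
grip_width: 0.015
```

Call:
{"op": "step_arm", "data": {
  "increments": [
    {"x":0,"y":0,"z":0.1,"wx":0,"wy":0,"wz":0,"gripper":1},
    {"x":0,"y":0,"z":0.1,"wx":0,"wy":0,"wz":0,"gripper":1},
    {"x":0,"y":0,"z":0.1,"wx":0,"wy":0,"wz":0,"gripper":1},
    {"x":0,"y":0,"z":0.1,"wx":0,"wy":0,"wz":0,"gripper":1},
    {"x":0,"y":0,"z":0.1,"wx":0,"wy":0,"wz":0,"gripper":1},
    {"x":0,"y":0,"z":0,"wx":0,"wy":0,"wz":0,"gripper":1}
  ]
}}

```text
time_s: 21.95
position: [0.5783, -0.1653, 0.2725]
tool_rot: [[-0.174, -0.985, -0.0], [-0.985, 0.174, 0.0], [-0.0, 0.0, -1.0]]
ft_force: [0.2, 1.0, -3.7]
grip_width: 0.0144
```

Call:
{"op": "step_arm", "data": {
  "increments": [
    {"x":0,"y":0,"z":0.05,"wx":0,"wy":0,"wz":0,"gripper":1},
    {"x":0,"y":0,"z":0.05,"wx":0,"wy":0,"wz":0,"gripper":1},
    {"x":0,"y":0,"z":0,"wx":0,"wy":0,"wz":0,"gripper":1}
  ]
}}

```text
time_s: 22.25
position: [0.5783, -0.1653, 0.2717]
tool_rot: [[-0.174, -0.985, -0.0], [-0.985, 0.174, 0.0], [0.0, 0.0, -1.0]]
ft_force: [0.2, 0.9, -1.7]
grip_width: 0.0146
```

Call:
{"op": "step_arm", "data": {
  "increments": [
    {"x":0,"y":0,"z":0.05,"wx":0,"wy":0,"wz":0,"gripper":1},
    {"x":0,"y":0,"z":0,"wx":0,"wy":0,"wz":0,"gripper":1}
  ]
}}

```text
time_s: 22.45
position: [0.5784, -0.1653, 0.2712]
tool_rot: [[-0.174, -0.985, 0.0], [-0.985, 0.174, 0.0], [-0.0, -0.0, -1.0]]
ft_force: [0.1, 0.8, -1.9]
grip_width: 0.0146
```

Call:
{"op": "step_arm", "data": {
  "increments": [
    {"x":0,"y":0,"z":0.05,"wx":0,"wy":0,"wz":0,"gripper":1},
    {"x":0,"y":0,"z":0,"wx":0,"wy":0,"wz":0,"gripper":1}
  ]
}}

```text
time_s: 22.65
position: [0.5784, -0.1653, 0.2707]
tool_rot: [[-0.174, -0.985, -0.0], [-0.985, 0.174, 0.0], [-0.0, 0.0, -1.0]]
ft_force: [0.1, 0.8, -1.3]
grip_width: 0.0145
```

Call:
{"op": "step_arm", "data": {
  "increments": [
    {"x":0,"y":0,"z":0.05,"wx":0,"wy":0,"wz":0,"gripper":1},
    {"x":0,"y":0,"z":0,"wx":0,"wy":0,"wz":0,"gripper":1}
  ]
}}

```text
time_s: 22.85
position: [0.5783, -0.1653, 0.2705]
tool_rot: [[-0.174, -0.985, 0.0], [-0.985, 0.174, -0.0], [0.0, -0.0, -1.0]]
ft_force: [-0.8, 1.7, 1.8]
grip_width: 0.0144
```

Call:
{"op": "step_arm", "data": {
  "increments": [
    {"x":0,"y":0,"z":0.05,"wx":0,"wy":0,"wz":0,"gripper":1},
    {"x":0,"y":0,"z":0,"wx":0,"wy":0,"wz":0,"gripper":1}
  ]
}}

```text
time_s: 23.05
position: [0.5783, -0.1653, 0.2705]
tool_rot: [[-0.174, -0.985, 0.001], [-0.985, 0.174, -0.0], [0.0, -0.001, -1.0]]
ft_force: [-2.3, 2.5, 6.2]
grip_width: 0.0143
```

The nut slab is seated exactly at the predicted 270.5 mm. Now I release it and go up.

Call:
{"op": "step_arm", "data": {
  "increments": [
    {"x":0,"y":0,"z":-0.1,"wx":0,"wy":0,"wz":0,"gripper":1},
    {"x":0,"y":0,"z":0,"wx":0,"wy":0,"wz":0,"gripper":2},
    {"x":0,"y":0,"z":0,"wx":0,"wy":0,"wz":0,"gripper":2.8},
    {"x":0,"y":0,"z":0,"wx":0,"wy":0,"wz":0,"gripper":3.2},
    {"x":0,"y":0,"z":0,"wx":0,"wy":0,"wz":0,"gripper":3.2},
    {"x":0,"y":0,"z":0,"wx":0,"wy":0,"wz":0,"gripper":3.2},
    {"x":0,"y":0,"z":-1,"wx":0,"wy":0,"wz":0,"gripper":3.2},
    {"x":0,"y":0,"z":-2,"wx":0,"wy":0,"wz":0,"gripper":3.2},
    {"x":0,"y":0,"z":-2,"wx":0,"wy":0,"wz":0,"gripper":3.2},
    {"x":0,"y":0,"z":-2,"wx":0,"wy":0,"wz":0,"gripper":3.2},
    {"x":0,"y":0,"z":-2,"wx":0,"wy":0,"wz":0,"gripper":3.2},
    {"x":0,"y":0,"z":-2,"wx":0,"wy":0,"wz":0,"gripper":3.2},
    {"x":0,"y":-2,"z":0,"wx":0,"wy":0,"wz":0,"gripper":3.2},
    {"x":0,"y":0,"z":0,"wx":0,"wy":0,"wz":0,"gripper":3.2},
    {"x":0,"y":0,"z":0,"wx":0,"wy":0,"wz":0,"gripper":3.2}
  ]
}}

```text
time_s: 24.55
position: [0.5978, -0.1687, 0.3805]
tool_rot: [[-0.174, -0.985, -0.001], [-0.985, 0.174, 0.0], [-0.0, 0.001, -1.0]]
ft_force: [-0.2, 0.6, -0.2]
grip_width: 0.0321
```

```bash
python3 - <<'E'
from st import *
st(); snap("wrist","w7"); snap("scene","s7")
a=cv2.imread("pics/w7.png")[80:330,150:500]; b=cv2.imread("pics/s7.png")[180:320,200:480]
c=np.zeros((600,800,3),np.uint8); a=cv2.resize(a,(420,300)); b=cv2.resize(b,(600,300),interpolation=2)
c[:300,:420]=a; c[300:,:600]=b; cv2.imwrite("pics/fin.png",c)
# predicted top-face corners (z .116 dark, .136 nut) in full wrist image
an=np.radians(-10); X=np.array([np.cos(an),np.sin(an),0]); Y=np.array([-X[1],X[0],0])
for n,y,t,z in (("dark",-.0163,.0045,.116),("nut",-.0624,.0075,.136)):
    q=proj("w7",[X*(.5982+i*.035)+Y*(y+j*t)+[0,0,z] for i in(1,-1) for j in(1,-1)])
    print(n,np.round((q-[150,80])*1.2))
E
```

```text
24.55 X 618.0 Y -62.3 z 380.5 mm yaw -100.00 zax [-8.e-04  3.e-04 -1.e+00] F(tool) [-0.58  0.31  0.16] M [-0.063 -0.006 -0.026] w 0.0321
dark [[102. 165.]
 [121. 165.]
 [111. 290.]
 [128. 290.]]
nut [[189. 177.]
 [222. 177.]
 [191. 311.]
 [221. 311.]]
```

View pics/fin.png

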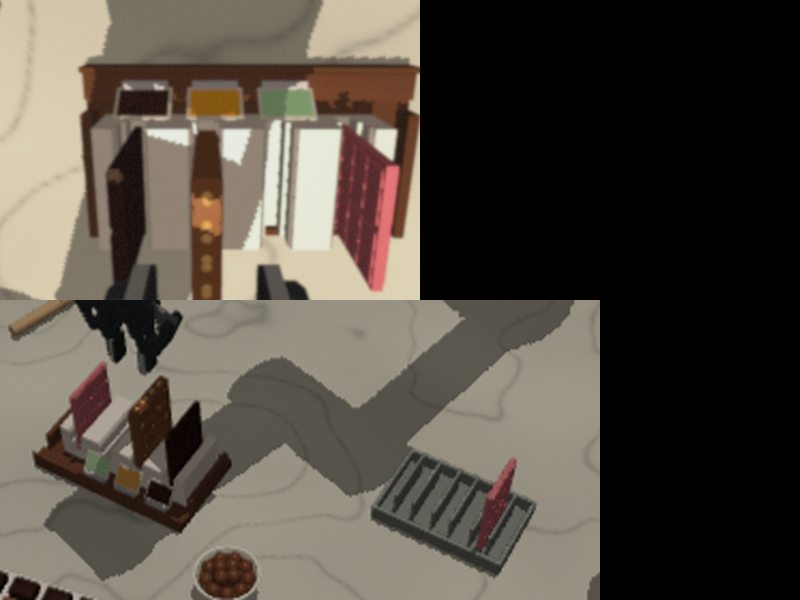

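```bash
python3 -c "
from h import *
print(env.close_job())"
```

```text
the job is handed in; nothing more can be done
None
```

Both slabs are in their slots and the job is handed in at about 24.6 s of the 67 s allowed; no verdict was reported.

- **Dark slab:** placed first, behind the dark brown card. It slid past the ledges without touching and met the slot floor exactly at the height I had worked out (tool at 249.7 mm). I stopped pressing at about 8 N.
- **Nut slab:** placed second, behind the amber card. It came to rest on the ledges at the worked-out height (tool at 270.5 mm), again gently, at about 6 N.
- **Insert position:** by eye it sits about 6 mm towards +y of nominal. Neither slab rubbed a wall on the way down, so I did not need to feel for the sides.
- **Last pictures:** both slabs stand upright and centred, with their tops where predicted and the dark one level with the shown ruby. The spare ruby is still in its pocket, nothing in view looked disturbed, and the gripper is clear of everything.
- **Problems:** one move call was refused for its format before anything moved. No checks failed. The placement along the slot rests on camera measurement alone, good to about 2 mm.

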